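# Pop the lid of the amber instrument kit with its two latch buttons

## Robot

A 6-joint arm with a two-finger parallel gripper is mounted at the origin on the work surface. World frame = base frame: x ahead of the robot, y to its left, z up, the work surface at z = 0. Lengths are in m, angles in degrees, forces in N, time in s.
With the tool pointing down it reaches from about 0.375 to 0.825 m from the base axis. Payload 5.5 kg.
Tool frame: the origin (TCP) lies midway between the tips of the shut fingers; the grasp point (between the pads) lies 19 mm behind it; z points along the fingers, y is the line along which they close (so a half turn about z gives the same grasp; the last joint's range is limited). The gripper opens to 85 mm and grips with 20 to 120 N. Pads are 22 mm wide; open, the fingers measure 114 mm over their backs; the gripper's body (76 mm by 85 mm) begins 54 mm behind the grasp point. The pads swing forward as they close: fully open they stand 13 mm farther back than shut.
Start: joints at [-69.901, 17.962, -2.699, 69.339, 0, 90], TCP at [0.206, -0.563, 0.231] pointing down, gripper open.
Joint ranges: [-152.73, 152.73], [-39.44, 99.34], [-58.76, 71.6], [-118.89, 123.64], [-81.53, 83.1], [-180, 180]. Speed limits (degrees/s): [136.94, 136.94, 172.46, 180, 180, 180].

## Interface

Orientations are given as a 3x3 rotation matrix whose columns are the frame's x, y, z axes.
In Python, from cell import env gives the robot as it stands. The module is installed in compiled form; this text tells all that it offers.
- The arm moves only by the tool servo_tool, never from a script. Its argument "plan" is a list of rows, each a list of 4 numbers: the shift along the tool's x, y, z each as a share of 0.05 m, from -1 to 1, then the turn about the tool's z as a share of 8 degrees, from -1 to 1. A call has exactly 10 rows; each row shifts and turns the commanded pose from where the row before left it, along the tool's axes as they then stand; what a row does not reach is not made up. A row lasts 1/10 s, in which the tool goes at most 50 mm and 8.59 degrees, less where a joint would pass 70% of its speed; a pose out of reach is approached as far as the arm can. A call with a number of a shift or a turn outside -1 to 1 is refused whole. A call with a gripper value outside its range is refused whole. "grip" is the opening, from 0 (shut) to 1 (fully open), set as the call begins (left out, the last holds). The fingers move at their own pace and stop on an object; "newtons" is the grip in N (left out, the last holds). Time passes only in rows, so rows that do not move let the fingers close, or fill a call up. It gives the time, the measured TCP pose, the force, the opening and the grip force at its end, in the units of the state.
- env.read_state(): the state, without advancing time (a new reading comes with each control period).
- env.snapshot(name): name is "scene" or "side" or "wrist"; returns (picture, depth): 400x640x3 uint8, red, green, blue; 400x640 float32, m along the optical axis (not along the pixel's ray), 0 where there is no reading.
- env.calibration(name): a dict with "fov_y" (degrees; the focal length in pixels is half the picture's height over the tangent of half this angle, whatever the lens; pixels are square), "cx", "cy" (the principal point, pixels), "T" (4x4, takes a point from camera to world coordinates). Camera axes: x right, y down, z forward; pixel columns grow to the right and rows downward; lengths in m; the calibration is good to about 2 mm. A picture is of the moment at which its call begins: read the wrist's pose just before it. calibration takes no time and is no camera call; for the wrist camera it gives the pose at the moment of the call.
- env.close_job(): hands the job in; it is judged then, once.
Trained networks look in the newest picture that a camera, given by its name, has taken for a name from the list of things; names that differ only in an ending like _2 or _b are one class to them, and where a whole thing is asked for, a point or a joint stands for the part that bears it (a point fixed in the world has none). Each returns a list of dicts, best first, with "score" (0 to 1); they miss things now and then, are a little off and sometimes report something else, mostly with a low value. They report only what shows in the picture. A call takes as long as a camera call.
- env.boxes_of(camera, thing): "bbox" ([left, top, right, bottom] in pixels, round what is visible of it).
The state is a dict: "time_s": time; "qpos": joint angles; "joint_velocities": joint speeds; "tau": joint torques, N m; "ee_pos": TCP position; "orientation": TCP orientation; "ft_force": force on the tool from outside, world axes, zero at the start; "wrist_torque": the same for the moment, N m; "opening": finger opening in m; "gripper_force": force on a finger pad.
Only numpy, scipy, OpenCV 4.12 (cv2) and the standard library are available. Lean on these libraries where they do the work, as an engineer would, in place of code of your own. Each camera call takes 0.05 s, during which the arm holds its last target. There are 200 camera calls.

## Task

Open the instrument kit with the amber lid: press its two black front buttons down together, one fingertip on each, and keep both held down until the lid has risen by itself and come to rest ajar, then take the fingers away, leaving the lid up. Do not lift, shove or tip the kit, and leave the blue kit shut and everything else where it is.

Things in the scene. Friction and masses are not known exactly. Their poses are not given: they have to be found in the camera images.
- amber_kit: Instrument kit with amber-orange lid rim: loose white tub 150 (x) x 210 (y) x 46 mm, rubber feet, 1.0 to 1.6 kg. Origin: centre of its underside, on the bench. x points from the front (two black release buttons, turned roughly to the robot) to the hinge at the back, y to the left seen from the front, z up. A sill 45 mm deep, 12 mm high runs along the foot of the front, below the buttons.
- amber_kit_left_button (a point): Top middle of the kit's left release button (seen from the front): black 26 x 26 mm paddle, ribbed rounded top, press here. Unpressed: 112 mm before the kit's origin, +33 mm along its y, 46 mm above bench; buttons 66 mm apart, 40 mm clear between. Black hook 22 mm behind (top 57 mm high), lid rim 37 mm behind. Sinks 9.5 mm to its stop; spring 1.2 N at first, 4 N at the stop.
- amber_kit_left (a joint): Turn of the left button, a rocker with the latch hook at its inner end, rad: 0 up and latched, 0.36 at its stop. The hook frees the lid beyond about 0.2; the button springs back when let go, and its hook catches the lid again if that is still shut.
- amber_kit_right_button (a point): Top middle of the kit's right release button (seen from the front): black 26 x 26 mm paddle, ribbed rounded top, press here. Unpressed: 112 mm before the kit's origin, -33 mm along its y, 46 mm above bench; buttons 66 mm apart, 40 mm clear between. Black hook 22 mm behind (top 57 mm high), lid rim 37 mm behind. Sinks 9.5 mm to its stop; spring 1.2 N at first, 4 N at the stop.
- amber_kit_right (a joint): Turn of the right button, a rocker with the latch hook at its inner end, rad: 0 up and latched, 0.36 at its stop. The hook frees the lid beyond about 0.2; the button springs back when let go, and its hook catches the lid again if that is still shut.
- amber_kit_lid (a joint): Lid angle about the hinge at the back, rad: 0 shut. Either hook alone holds it shut. With both hooks clear a damped spring raises it by itself, over about 4 s, to rest at about 0.22: the front edge then has its top about 90 mm above the bench. Before that it sits at about 0.003 against the hooks.
- blue_kit: Instrument kit with dark blue lid rim: loose white tub 150 (x) x 210 (y) x 46 mm, rubber feet, 1.0 to 1.6 kg. Origin: centre of its underside, on the bench. x points from the front (two black release buttons, turned roughly to the robot) to the hinge at the back, y to the left seen from the front, z up. A sill 45 mm deep, 12 mm high runs along the foot of the front, below the buttons.
- blue_kit_left_button (a point): Top middle of the kit's left release button (seen from the front): black 26 x 26 mm paddle, ribbed rounded top, press here. Unpressed: 112 mm before the kit's origin, +33 mm along its y, 46 mm above bench; buttons 66 mm apart, 40 mm clear between. Black hook 22 mm behind (top 57 mm high), lid rim 37 mm behind. Sinks 9.5 mm to its stop; spring 1.2 N at first, 4 N at the stop.
- blue_kit_left (a joint): Turn of the left button, a rocker with the latch hook at its inner end, rad: 0 up and latched, 0.36 at its stop. The hook frees the lid beyond about 0.2; the button springs back when let go, and its hook catches the lid again if that is still shut.
- blue_kit_right_button (a point): Top middle of the kit's right release button (seen from the front): black 26 x 26 mm paddle, ribbed rounded top, press here. Unpressed: 112 mm before the kit's origin, -33 mm along its y, 46 mm above bench; buttons 66 mm apart, 40 mm clear between. Black hook 22 mm behind (top 57 mm high), lid rim 37 mm behind. Sinks 9.5 mm to its stop; spring 1.2 N at first, 4 N at the stop.
- blue_kit_right (a joint): Turn of the right button, a rocker with the latch hook at its inner end, rad: 0 up and latched, 0.36 at its stop. The hook frees the lid beyond about 0.2; the button springs back when let go, and its hook catches the lid again if that is still shut.
- blue_kit_lid (a joint): Lid angle about the hinge at the back, rad: 0 shut. Either hook alone holds it shut. With both hooks clear a damped spring raises it by itself, over about 4 s, to rest at about 0.22: the front edge then has its top about 90 mm above the bench. Before that it sits at about 0.003 against the hooks.
- cast: Loose cream plaster dental cast, 56 x 64 x 31 mm, origin under its centre.
- pliers: Loose steel wire-bending pliers lying flat, blue grips, 130 mm long along its x, 52 mm wide, 12 mm high, origin on the bench under the middle.
- phone: Loose black mobile phone with a dark red strap, lying flat, 147 x 72 x 9 mm, origin under its centre.

How it is judged (in metres and radians):
On the way, in this order (a step that is already met when the one before it is completed fails the run):
1. both buttons of the amber kit are pressed down together, fingers on each of them (value of joint each of amber_kit_left, amber_kit_right above 0.2 rad and contact force between each of amber_kit_left, amber_kit_right and the fingers above 0.3 N), for 0.1 s.
2. the lid has risen (0.16 rad or more) with both buttons still held down (value of joint each of amber_kit_left, amber_kit_right above 0.17 rad and value of joint amber_kit_lid above 0.16 rad), for 0.3 s.
At the end, for the whole second after the job is handed in: The amber kit's lid stands ajar by itself (0.16 to 0.35 rad), its two buttons are back up (under 0.04 rad), and the kit is level, at rest and within 25 mm of where it stood. The blue kit is shut and within 10 mm of its place, and cast, pliers and phone are within 10 mm of theirs (value of joint amber_kit_lid between 0.16 and 0.35 rad and value of joint each of amber_kit_left, amber_kit_right below 0.04 rad and linear speed of amber_kit below 0.01 m/s and distance of amber_kit from where it was at the start of the episode below 0.025 m and angle between amber_kit's own z axis and vertical below 0.03 rad and value of joint blue_kit_lid below 0.03 rad and distance of each of blue_kit, cast, pliers, phone from where it was at the start of the episode below 0.01 m); the robot touches nothing.
It fails at once if the amber kit is lifted (10 mm), tipped (0.12 rad) or shoved (25 mm) (height (world z) of amber_kit above 0.01 m or angle between amber_kit's own z axis and vertical above 0.12 rad or distance of amber_kit from where it was at the start of the episode above 0.025 m).
It fails at once if the amber lid is forced beyond where its spring takes it (0.35 rad) (value of joint amber_kit_lid above 0.35 rad).
It fails at once if the blue kit is opened or moved (15 mm) (value of joint blue_kit_lid above 0.04 rad or distance of blue_kit from where it was at the start of the episode above 0.015 m).
It fails at once if the cast, pliers or phone is moved (15 mm) (distance of any of cast, pliers, phone from where it was at the start of the episode above 0.015 m).
It also fails if it takes over 38 s, if anything falls off the work surface, if the arm or the gripper's body presses on something with over 40 N, if the wrist force passes 120 N, or if a joint passes its speed limit or range.

## Working session

There is one attempt and no reset: what is moved stays moved. The work goes in short steps, Python scripts to look and compute and a tool call to move; the robot and the scene stay as the last step left them, time stands still between calls to the robot, and variables do not carry over. Pictures are saved under pics/ and viewed, at most 10 in all, crops included, and the job is handed in when it is done.

Besides the shell and the picture viewer there is one more tool, called as name(argument=value, ...), one argument or row to a line, values as JSON. servo_tool: Moves the arm, as the interface text tells. Shift numbers are shares of 0.05 m and turn numbers shares of 8 degrees, none past 1 either way. Its arguments: {"type":"object","properties":{"plan":{"type":"array","items":{"type":"array","items":{"type":"number"}}},"grip":{"type":"number"},"newtons":{"type":"number"}},"required":["plan"]}

```bash
mkdir -p pics; cat > h.py <<'E'
import numpy as np, cv2
from cell import env
def snap(c,f):
    K=env.calibration(c); p,d=env.snapshot(c); cv2.imwrite('pics/'+f+'.png',p[:,:,::-1]); np.savez('pics/'+f+'.npz',p=p,d=d,T=K['T'],k=[200/np.tan(np.radians(K['fov_y'])/2),K['cx'],K['cy']])
    return p,d,K
def world(f):
    z=np.load('pics/'+f+'.npz'); d=z['d'];fo,cx,cy=z['k'];v,u=np.mgrid[:400,:640]
    P=np.stack([(u-cx)/fo*d,(v-cy)/fo*d,d],-1)@z['T'][:3,:3].T+z['T'][:3,3]
    P[d==0]=np.nan
    return z['p'],P
E
python3 - <<'E'
from h import *
s=env.read_state();print(s['time_s'],s['ee_pos'],s['orientation'],s['opening'])
for c in ('scene','side'):
    snap(c,c+'0')
    for t in ('amber_kit','amber_kit_left_button','amber_kit_right_button','blue_kit'):
        print(c,t,[(np.round(b['bbox']),round(b['score'],2)) for b in env.boxes_of(c,t)])
a=np.vstack([cv2.imread('pics/scene0.png'),cv2.imread('pics/side0.png')]);cv2.imwrite('pics/both0.png',cv2.resize(a,(480,600)))
E
```

```text
0.0 [ 0.2059576  -0.56291207  0.2304399 ] [[ 9.39122175e-01  3.43582884e-01 -5.85339478e-04]
 [ 3.43583383e-01 -9.39120783e-01  1.61697336e-03]
 [ 5.85990121e-06 -1.71964845e-03 -9.99998521e-01]] 0.08540886709530289
scene amber_kit [(array([206., 227., 305., 321.]), 0.91), (array([146., 209., 206., 251.]), 0.55), (array([359., 160., 374., 174.]), 0.35)]
scene amber_kit_left_button [(array([358., 164., 370., 171.]), 0.4)]
scene amber_kit_right_button []
scene blue_kit [(array([331., 155., 431., 237.]), 0.71), (array([346., 178., 354., 185.]), 0.27)]
side amber_kit [(array([285., 130., 364., 192.]), 0.7)]
side amber_kit_left_button [(array([339., 159., 355., 172.]), 0.48)]
side amber_kit_right_button [(array([347., 151., 361., 162.]), 0.61), (array([211., 208., 313., 294.]), 0.41)]
side blue_kit [(array([211., 207., 313., 293.]), 0.66), (array([292., 234., 311., 248.]), 0.18)]
```

View pics/scene0.png

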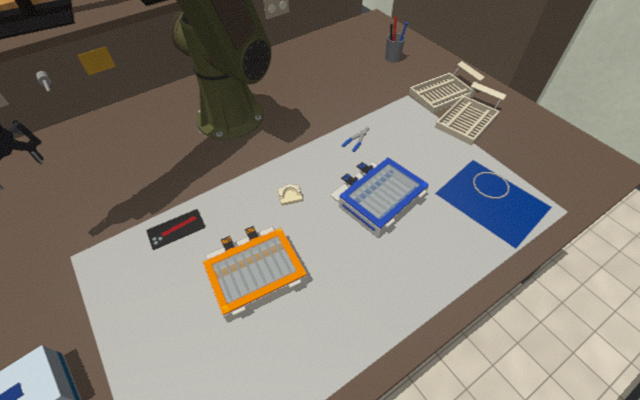

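View pics/side0.png

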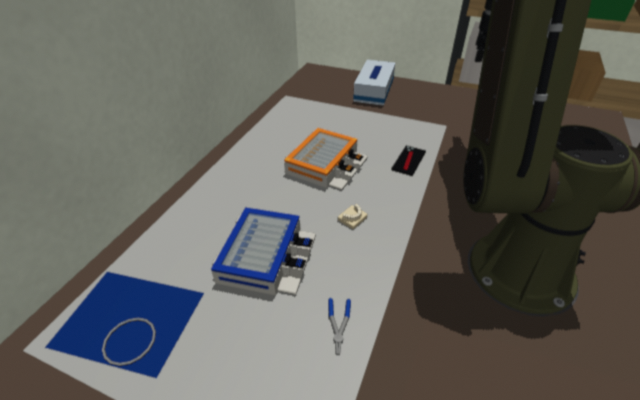

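The scene view shows the amber kit at about (255,272) with its buttons at (227,242) and (251,233). In the side view its buttons are at (346,167) and (357,157). The blue kit, cast, pliers and phone stand clear of it.

```bash
cat >> h.py <<'E'
def rim(f):
    p,P=world(f); hsv=cv2.cvtColor(p,cv2.COLOR_RGB2HSV)
    m=(hsv[...,0]>8)&(hsv[...,0]<24)&(hsv[...,1]>170)&(hsv[...,2]>120)&(np.abs(P[...,2]-.06)<.03)&(P[...,0]>.2)
    n,l,s,c=cv2.connectedComponentsWithStats(m.astype(np.uint8)); 
    k=1+np.argmax(s[1:,4]); m=l==k; Q=P[m]; zt=np.percentile(Q[:,2],80); Q=Q[abs(Q[:,2]-zt)<.006]
    r=cv2.minAreaRect((Q[:,:2]*1000).astype(np.float32)); return r,zt,s[k],p,P
E
python3 - <<'E'
from h import *
for f in('scene0','side0'):
    r,zt,s,p,P=rim(f); print(f,r,zt,s)
    for uv in ([(227,240),(251,231),(227,244),(251,235)] if f=='scene0' else [(345,167),(358,157),(349,169),(361,159)]):
        print(uv,p[uv[1],uv[0]],np.round(P[uv[1],uv[0]],4))
E
```

```text
scene0 ((605.5897216796875, -220.9434814453125), (208.1624755859375, 156.34288024902344), 83.734619140625) 0.05894764012951834 [ 204  229  102   85 1760]
(227, 240) [126  87  35] [ 0.4937 -0.2394  0.0461]
(251, 231) [127  88  47] [ 0.5063 -0.1761  0.0487]
(227, 244) [55 52 51] [ 0.5029 -0.2444  0.0436]
(251, 235) [59 54 55] [ 0.5234 -0.1834  0.058 ]
side0 ((604.0701293945312, -216.2613067626953), (212.89048767089844, 150.5457763671875), 84.20806121826172) 0.05777724164312348 [285 129  71  46 650]
(345, 167) [30 21 15] [ 0.5083 -0.1699  0.0461]
(358, 157) [102  60  19] [ 0.4888 -0.2348  0.0448]
(349, 169) [88 54 19] [ 0.4944 -0.1669  0.0445]
(361, 159) [112 109 103] [ 0.479  -0.2357  0.0392]
```

servo_tool(
  plan=[
    [0.76,-0.48,0,0],
    [0.76,-0.48,0,0],
    [0.76,-0.48,0,0],
    [0.76,-0.48,0,0],
    [0.76,-0.48,0,0],
    [0.76,-0.48,0,0],
    [0.76,-0.48,0,0],
    [0.76,-0.48,0,0],
    [0.76,-0.48,0,0],
    [0.6,-0.4,0,0],
  ],
  grip=0.61,
)

```text
time_s: 1.5
ee_pos: [0.4758, -0.212, 0.2316]
orientation: [[0.939, 0.345, 0.001], [0.345, -0.939, -0.0], [0.001, 0.0, -1.0]]
ft_force: [1.2, -0.8, -0.5]
opening: 0.0522
gripper_force: 0.0
```

servo_tool(
  plan=[
    [0,0,0,0.8],
    [0,0,0,0.8],
    [0,0,0,0.8],
    [0,0,0,0.85],
    [0,0,0,0],
    [0,0,0,0],
    [0,0,0,0],
    [0,0,0,0],
    [0,0,0,0],
    [0,0,0,0],
  ],
)

```text
time_s: 2.5
ee_pos: [0.4744, -0.214, 0.2313]
orientation: [[0.995, -0.102, 0.0], [-0.102, -0.995, -0.0], [0.0, 0.0, -1.0]]
ft_force: [-0.3, 0.3, -0.1]
opening: 0.0521
gripper_force: 0.0
```

```bash
python3 - <<'E'
from h import *
s=env.read_state();print(s['time_s'],s['ee_pos'],np.round(s['orientation'],3),s['opening'],s['ft_force'])
snap('wrist','w0');print(env.calibration('wrist')['T'])
for t in ('amber_kit_left_button','amber_kit_right_button'):
  print(t,[(np.round(b['bbox']),round(b['score'],2)) for b in env.boxes_of('wrist',t)])
E
```

```text
2.5 [ 0.47442488 -0.214024    0.23131902] [[ 0.995 -0.102  0.   ]
 [-0.102 -0.995 -0.   ]
 [ 0.     0.    -1.   ]] 0.052062901067025505 [-0.26515325  0.31008219 -0.08558327]
[[-1.03572595e-01 -9.48119228e-01 -3.00570537e-01  5.51012295e-01]
 [-9.94621690e-01  9.85352944e-02  3.19137823e-02 -2.21333756e-01]
 [-6.41264257e-04  3.02259369e-01 -9.53225505e-01  3.74161258e-01]
 [ 0.00000000e+00  0.00000000e+00  0.00000000e+00  1.00000000e+00]]
amber_kit_left_button [(array([270., 134., 291., 174.]), 0.6)]
amber_kit_right_button []
```

View pics/w0.png

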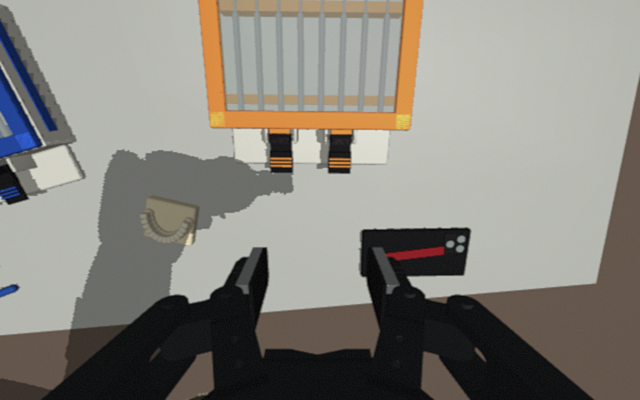

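The wrist view shows the amber rim at the top. The left button is at about (281,162) and the right one at about (340,162), each with its hook behind it. The fingers are at the bottom, at about (255,270) and (382,270).

```bash
python3 - <<'E'
from h import *
r,zt,s,p,P=rim('w0');print(r,zt,s)
for n,u0,u1 in(('L',264,298),('R',323,357)):
    q=P[130:180,u0:u1].reshape(-1,3); c=p[130:180,u0:u1].reshape(-1,3).astype(int)
    for a,b in((.035,.049),(.049,.062)):
        # dark or orange-ribbed
        m=((c.max(1)<70)|(c[:,0]-c[:,2]>60))&(q[:,2]>a)&(q[:,2]<b); x=q[m]
        print(n,a,m.sum(),np.round(x.mean(0),4),np.round(np.percentile(x,3,0),4),np.round(np.percentile(x,97,0),4))
for u in(281,340):
    print([(v,*np.round(P[v,u],4)) for v in range(128,178,4)])
# front rim edge direction
e=[]
for u in range(215,410,5):
    col=[v for v in range(100,140) if p[v,u,0]>200 and p[v,u,2]<60]; 
    if col: e.append(P[max(col)-2,u])
e=np.array(e);print(np.degrees(np.arctan(np.polyfit(e[:,1],e[:,0],1)[0])))
E
```

```text
((587.2153930664062, -217.9956817626953), (207.28213500976562, 121.8465805053711), 84.0754623413086) 0.05823427964550413 [ 199    0  223  135 6295]
L 0.035 585 [ 0.5039 -0.1752  0.0438] [ 0.4875 -0.1868  0.0408] [ 0.5188 -0.1637  0.0469]
L 0.049 289 [ 0.5276 -0.1787  0.0558] [ 0.5208 -0.1888  0.0512] [ 0.5341 -0.1682  0.0585]
R 0.035 609 [ 0.4966 -0.2402  0.0437] [ 0.4805 -0.2513  0.0407] [ 0.5119 -0.229   0.0469]
R 0.049 289 [ 0.5209 -0.2434  0.0555] [ 0.5143 -0.2536  0.0512] [ 0.5274 -0.2332  0.0583]
[(128, np.float64(0.5361), np.float64(-0.1816), np.float64(0.0568)), (132, np.float64(0.5318), np.float64(-0.1804), np.float64(0.0513)), (136, np.float64(0.5281), np.float64(-0.1806), np.float64(0.0575)), (140, np.float64(0.5239), np.float64(-0.1798), np.float64(0.0561)), (144, np.float64(0.5181), np.float64(-0.1771), np.float64(0.0399)), (148, np.float64(0.514), np.float64(-0.1768), np.float64(0.0424)), (152, np.float64(0.5099), np.float64(-0.1765), np.float64(0.0446)), (156, np.float64(0.5054), np.float64(-0.1758), np.float64(0.0441)), (160, np.float64(0.5012), np.float64(-0.1754), n
[... 485 characters left out ...]
(0.0566)), (140, np.float64(0.5175), np.float64(-0.242), np.float64(0.0568)), (144, np.float64(0.5114), np.float64(-0.2427), np.float64(0.041)), (148, np.float64(0.5071), np.float64(-0.2423), np.float64(0.0416)), (152, np.float64(0.5029), np.float64(-0.2418), np.float64(0.0436)), (156, np.float64(0.4986), np.float64(-0.2414), np.float64(0.0441)), (160, np.float64(0.4944), np.float64(-0.241), np.float64(0.046)), (164, np.float64(0.4898), np.float64(-0.2407), np.float64(0.045)), (168, np.float64(0.4847), np.float64(-0.2404), np.float64(0.0426)), (172, np.float64(0.4802), np.float64(-0.24), np.float64(0.0428)), (176, np.float64(0.466), np.float64(-0.242), np.float64(0.0009))]
13.871825956094256
```

servo_tool(
  plan=[
    [0.2,-0.09,0,0.06],
    [0.19,-0.08,0.4,0],
    [0,0,0.5,0],
    [0,0,0.5,0],
    [0,0,0.5,0],
    [0,0,0.5,0],
    [0,0,0.5,0],
    [0,0,0.4,0],
    [0,0,0,0],
    [0,0,0,0],
  ],
)

```text
time_s: 3.65
ee_pos: [0.4951, -0.2074, 0.0664]
orientation: [[0.994, -0.111, -0.0], [-0.111, -0.994, 0.0], [-0.0, -0.0, -1.0]]
ft_force: [0.3, -0.2, 1.2]
opening: 0.0521
gripper_force: 0.0
```

```bash
python3 - <<'E'
from h import *
s=env.read_state();print(s['time_s'],s['ee_pos'],np.round(s['orientation'],3),s['opening'],s['ft_force'])
snap('wrist','w1')
E
```

```text
3.65 [ 0.49510957 -0.20741452  0.06641699] [[ 0.994 -0.111 -0.   ]
 [-0.111 -0.994  0.   ]
 [-0.    -0.    -1.   ]] 0.05206429468395207 [ 0.33807261 -0.1557557   1.19676023]
```

View pics/w1.png

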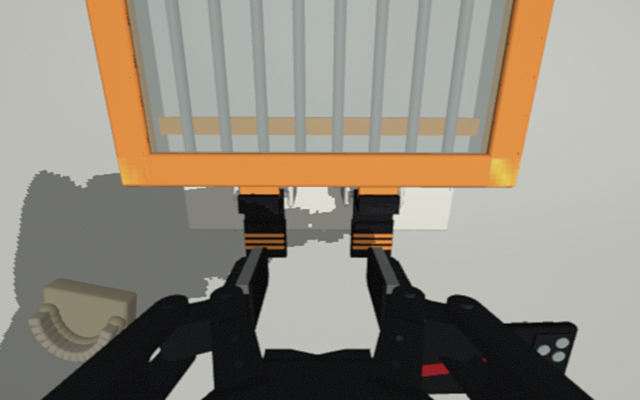

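The wrist view shows the finger tips at about (256,252) and (380,252). They are just above and in line with the buttons at (266,242) and (372,242), centred between them.

servo_tool(
  plan=[
    [0,0,0.1,0],
    [0,0,0.1,0],
    [0,0,0.1,0],
    [0,0,0.08,0],
    [0,0,0.06,0],
    [0,0,0.04,0],
    [0,0,0,0],
    [0,0,0,0],
    [0,0,0,0],
    [0,0,0,0],
  ],
  grip=0.58,
)

```text
time_s: 4.7
ee_pos: [0.4948, -0.2077, 0.0425]
orientation: [[0.994, -0.111, 0.0], [-0.111, -0.994, -0.0], [0.0, 0.0, -1.0]]
ft_force: [-2.0, -0.4, 2.6]
opening: 0.0497
gripper_force: 1.2
```

servo_tool(
  plan=[
    [0,0,0.02,0],
    [0,0,0.02,0],
    [0,0,0.02,0],
    [0,0,0,0],
    [0,0,0,0],
    [0,0,0,0],
    [0,0,0,0],
    [0,0,0,0],
    [0,0,0,0],
    [0,0,0,0],
  ],
)

```text
time_s: 5.7
ee_pos: [0.4945, -0.2076, 0.0393]
orientation: [[0.994, -0.111, -0.0], [-0.111, -0.994, -0.0], [-0.0, 0.0, -1.0]]
ft_force: [-3.1, -0.1, 4.2]
opening: 0.0497
gripper_force: 2.5
```

```bash
python3 - <<'E'
from h import *
snap('side','s1'); snap('wrist','w2')
a=cv2.resize(cv2.imread('pics/side0.png')[110:210,260:400],(640,457)); b=cv2.imread('pics/side0.png')
i=cv2.imread('pics/s1.png')[110:210,260:400]; w=cv2.imread('pics/w2.png')[120:320,180:460]
cv2.imwrite('pics/c1.png',np.hstack([cv2.resize(i,(400,286)),cv2.resize(w,(400,286))]))
E
```

```text
(no output)
```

View pics/c1.png

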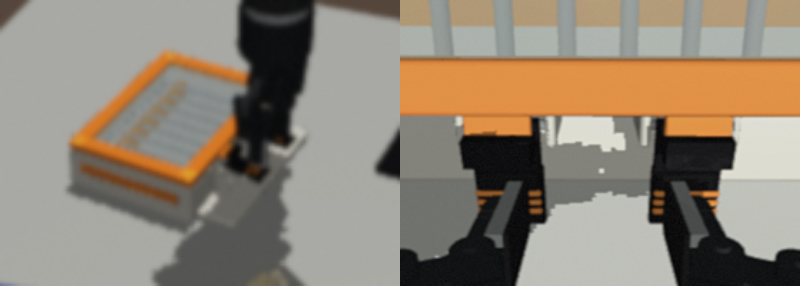

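Both finger tips rest on the ribbed tops of the buttons, so I'll press further.

servo_tool(
  plan=[
    [0,0,0.02,0],
    [0,0,0.02,0],
    [0,0,0.02,0],
    [0,0,0.02,0],
    [0,0,0.02,0],
    [0,0,0,0],
    [0,0,0,0],
    [0,0,0,0],
    [0,0,0,0],
    [0,0,0,0],
  ],
)

```text
time_s: 6.8
ee_pos: [0.4939, -0.2076, 0.0343]
orientation: [[0.994, -0.111, -0.001], [-0.111, -0.994, -0.0], [-0.001, 0.0, -1.0]]
ft_force: [-7.2, -0.2, 8.5]
opening: 0.0495
gripper_force: 4.1
```

```bash
python3 - <<'E'
from h import *
snap('wrist','w3');r,zt,s,p,P=rim('w3')
for v in(150,165,175,185): print(v,[np.round(P[v,u],4).tolist() for u in(240,320,400)])
E
```

```text
150 [[0.5595, -0.1861, 0.0694], [0.5563, -0.2149, 0.0694], [0.5532, -0.2435, 0.0705]]
165 [[0.5544, -0.1856, 0.0713], [0.5514, -0.2144, 0.0727], [0.5479, -0.2431, 0.0715]]
175 [[0.5511, -0.1855, 0.0733], [0.5479, -0.214, 0.0731], [0.5447, -0.2425, 0.0732]]
185 [[0.5478, -0.1852, 0.0748], [0.5442, -0.2136, 0.0732], [0.541, -0.2424, 0.0734]]
```

The lid is rising: its front edge is now at about 74 mm, up from 58. I'll hold here.

servo_tool(
  plan=[
    [0,0,0,0],
    [0,0,0,0],
    [0,0,0,0],
    [0,0,0,0],
    [0,0,0,0],
    [0,0,0,0],
    [0,0,0,0],
    [0,0,0,0],
    [0,0,0,0],
    [0,0,0,0],
  ],
)

```text
time_s: 7.85
ee_pos: [0.4939, -0.2076, 0.0344]
orientation: [[0.994, -0.111, -0.001], [-0.111, -0.994, -0.0], [-0.001, 0.0, -1.0]]
ft_force: [-6.0, 0.7, 8.1]
opening: 0.0496
gripper_force: 4.1
```

servo_tool(
  plan=[
    [0,0,0,0],
    [0,0,0,0],
    [0,0,0,0],
    [0,0,0,0],
    [0,0,0,0],
    [0,0,0,0],
    [0,0,0,0],
    [0,0,0,0],
    [0,0,0,0],
    [0,0,0,0],
  ],
)

```text
time_s: 8.85
ee_pos: [0.4939, -0.2076, 0.0344]
orientation: [[0.994, -0.111, -0.001], [-0.111, -0.994, -0.0], [-0.001, 0.0, -1.0]]
ft_force: [-6.2, 0.9, 7.3]
opening: 0.0495
gripper_force: 4.1
```

servo_tool(
  plan=[
    [0,0,0,0],
    [0,0,0,0],
    [0,0,0,0],
    [0,0,0,0],
    [0,0,0,0],
    [0,0,0,0],
    [0,0,0,0],
    [0,0,0,0],
    [0,0,0,0],
    [0,0,0,0],
  ],
)

```text
time_s: 9.85
ee_pos: [0.4939, -0.2076, 0.0344]
orientation: [[0.994, -0.111, -0.001], [-0.111, -0.994, -0.0], [-0.001, 0.0, -1.0]]
ft_force: [-6.5, 0.8, 9.1]
opening: 0.0493
gripper_force: 4.1
```

servo_tool(
  plan=[
    [0,0,0,0],
    [0,0,0,0],
    [0,0,0,0],
    [0,0,0,0],
    [0,0,0,0],
    [0,0,0,0],
    [0,0,0,0],
    [0,0,0,0],
    [0,0,0,0],
    [0,0,0,0],
  ],
)

```text
time_s: 10.85
ee_pos: [0.4939, -0.2076, 0.0344]
orientation: [[0.994, -0.111, -0.001], [-0.111, -0.994, -0.0], [-0.001, 0.0, -1.0]]
ft_force: [-6.5, 0.8, 8.0]
opening: 0.0494
gripper_force: 4.1
```

```bash
python3 - <<'E'
from h import *
for k in range(2):
    snap('wrist','w4%d'%k);p,P=world('w4%d'%k)
    hsv=cv2.cvtColor(p,cv2.COLOR_RGB2HSV);o=(hsv[...,0]>8)&(hsv[...,0]<24)&(hsv[...,1]>170)&(P[...,2]>.05)
    # rim slope
    x=P[o]; x=x[np.isfinite(x).all(1)]; d=x[:,0]*.994-x[:,1]*.111
    print(np.percentile(x[:,2],[2,50,98]),np.arctan(np.polyfit(d,x[:,2],1)[0]),o.sum())
E
```

```text
[0.07585133 0.08677849 0.08965652] -0.19440376913699944 48114
[0.07588342 0.08682764 0.08967156] -0.19596262551711335 49796
```

View pics/w41.png

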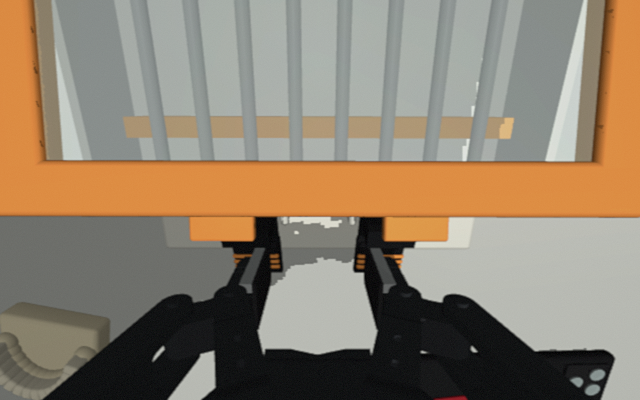

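The lid stands ajar with its front edge at about 90 mm, where it has come to rest, and the fingers still hold both buttons. I'll release straight up.

servo_tool(
  plan=[
    [0,0,0,0],
    [0,0,0,0],
    [0,0,0,0],
    [0,0,-0.06,0],
    [0,0,-0.1,0],
    [0,0,-0.1,0],
    [0,0,-0.1,0],
    [0,0,-0.2,0],
    [-0.05,0,-0.3,0],
    [-0.05,0,-0.3,0],
  ],
)

```text
time_s: 11.95
ee_pos: [0.4897, -0.207, 0.0931]
orientation: [[0.994, -0.111, -0.0], [-0.111, -0.994, 0.0], [-0.0, -0.0, -1.0]]
ft_force: [-0.2, 0.6, 0.5]
opening: 0.0495
gripper_force: 0.0
```

servo_tool(
  plan=[
    [-0.1,0,-0.5,0],
    [-0.1,0,-0.5,0],
    [-0.1,0,-0.5,0],
    [-0.1,0,-0.5,0],
    [0,0,-0.3,0],
    [0,0,0,0],
    [0,0,0,0],
    [0,0,0,0],
    [0,0,0,0],
    [0,0,0,0],
  ],
)

```text
time_s: 12.95
ee_pos: [0.4694, -0.2046, 0.2064]
orientation: [[0.994, -0.111, -0.002], [-0.111, -0.994, 0.001], [-0.002, -0.0, -1.0]]
ft_force: [0.4, 0.2, 1.1]
opening: 0.0493
gripper_force: 0.0
```

```bash
python3 - <<'E'
from h import *
print(env.read_state()['ft_force'])
snap('wrist','w5');p,P=world('w5')
x=P[(cv2.cvtColor(p,cv2.COLOR_RGB2HSV)[...,1]>170)&(p[...,0]>150)&(P[...,2]>.05)&(P[...,2]<.12)];print(np.percentile(x[:,2],[2,50,98]))
q=P[(p.max(-1)<70)&(P[...,2]>.02)&(P[...,2]<.07)&(abs(P[...,1]+.21)<.06)&(P[...,0]<.53)&(P[...,0]>.47)]
for a,b in((-.2,-.15),(-.27,-.22)):
    t=q[(q[:,1]>a)&(q[:,1]<b)];print(len(t),np.percentile(t,3,0),np.percentile(t,97,0))
E
```

```text
[0.37639218 0.24096195 1.122702  ]
[0.069577   0.08624714 0.09009258]
662 [ 0.48852153 -0.18831157  0.04078026] [ 0.52823637 -0.16426087  0.05815764]
663 [ 0.48027895 -0.25208777  0.0407284 ] [ 0.52109846 -0.22932469  0.05822264]
```

View pics/w5.png

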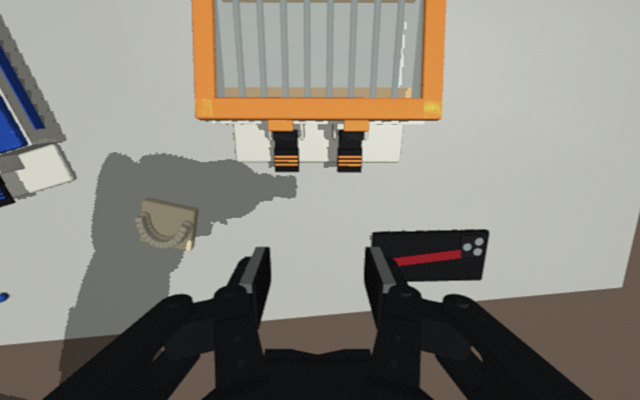

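The lid is ajar, with its front edge at 90 mm at row 110. The buttons at (287,160) and (349,160) are back up, the kit has not moved, and the gripper is clear of everything.

```bash
python3 -c "
from cell import env
print(env.close_job())"
```

```text
the job is handed in; nothing more can be done
None
```

The amber kit is open: both buttons were held down until its lid came to rest ajar at about 90 mm, then released. They sprang back up, the kit didn't move, I touched nothing else, and the job is handed in; no verdict was returned.

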